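# Show the brass-flanged shaft to the inspection camera

### The job

Take the shaft with the brass flange out of the V-notch cradle and hold it up in the air in front of the inspection camera: the end face of the flange towards the lens, 80 mm from it and centred on its line of sight, and the shaft lined up with the direction in which the camera looks (it looks somewhat downwards, so the shaft must slope up towards it). Finish while holding it still there, in the gripper alone: do not let go or put it down. Do not knock the camera or its stand, and leave the other two shafts and everything else on the bench where they are.

Things in the scene. Friction and masses are not known exactly. Their poses are not given: they have to be found in the camera images.
- brass_shaft: The part to show: steel shaft with brass flange, 150 mm long, 0.34 to 0.52 kg. Origin on its axis, mid-journal; x along the shaft towards the flange. Along x: tail, diameter 16 mm, -86 to -50 mm; journal, diameter 22 mm, -50 to +50 mm; flange, diameter 36 mm, +50 mm to its end face at +64 mm. Balances at x = +5 mm. At the start it lies level in one of the cradle's three places.
- flange_face (a point): Centre of the end face of the brass flange (x = +64 mm on the brass shaft): a flat brass disc, diameter 36 mm, with a small dark centre hole.
- steel_shaft: A shaft of the same shape and frame with a silver-grey flange, in another place of the cradle. To be left there.
- dark_shaft: A shaft of the same shape and frame with a black flange, in another place of the cradle. To be left there.
- cradle: Blue cradle fixed to the bench, 130 x 262 mm, base 12 mm thick. Origin: centre of underside, z up. Two rails 12 mm thick at x = -38 and +38 mm carry white V-notches up to 62 mm high. Three shafts lie in it along its x axis, flanges to +x, axes 60 mm above the bench at y = -85, 0, +85 mm, in any order. Grip a shaft across its journal from above, between the rails (64 mm free).
- camera_head: Grey inspection camera with white ring light (diameter 64 mm) and black lens. Origin at its tilt pivot, mid-housing, 310 mm above the bench; housing 70 mm long, 58 wide, 56 high. It looks along its own -x axis, tilted 0.15 to 0.5 rad below level; its y axis is level; lens front at x = -70 mm. The tilt joint is stiff: leave it as it is.
- lens (a point): Centre of the front of the camera's lens (black barrel, diameter 42 mm).
- view_point (a point): The point on the line of sight 80 mm in front of the lens (x = -150 mm in the camera_head frame), where the centre of the flange's end face must be.
- camera_stand: Stand of the camera, fixed to the bench: dark base plate 120 x 120 x 18 mm, upright post of 26 mm diameter, aluminium fork at the top, 105 mm wide over its clamp knobs and up to 328 mm high. Origin at the centre of its underside. The camera looks to its -x side.
- wrench: Open wrench lying on the bench. Leave alone.
- chuck_key: T-shaped steel chuck key lying on the bench, bar 120 mm long. Leave alone.
- ring_gauge: Steel ring, diameter 64 mm, 18 mm high, lying on the bench. Leave alone.
- tool_holder: Dark steel lathe tool holder block with a square tool bar, 130 mm long, 60 mm high. Leave alone.
- oil_bottle: Yellow bottle with red cap, diameter 60 mm, 150 mm high, on the right. Leave alone.
There are look-alikes about, which are no part of the job. Leave any blue or green look-alike of the brass_shaft alone.

How it is judged:
On the way:
1. the brass-flanged shaft is lifted clear of the cradle in the gripper (height (world z) of brass_shaft above 0.12 m and contact force between brass_shaft and the fingers above 1 N and contact force between brass_shaft and cradle below 0.1 N), for 0.2 s.
At the end, for the whole second after the job is handed in: Brass shaft still, in the gripper alone, 120 mm or more above the bench; flange face centre within 15 mm of the point 80 mm in front of the lens, flange towards it; shaft within 0.14 rad of the line of sight; other shafts and loose things within 20 mm of their starts (all of step 1 and distance between flange_face and view_point below 0.015 m and angle between the x axis of brass_shaft and the x axis of camera_head, either way round below 0.14 rad and x of brass_shaft in the frame of camera_head below -0.19 m and contact force between brass_shaft and camera_stand below 0.1 N and linear speed of brass_shaft below 0.02 m/s and angular speed of brass_shaft below 0.15 rad/s and distance of each of steel_shaft, dark_shaft, wrench, chuck_key, ring_gauge, tool_holder, oil_bottle from where it was at the start of the episode below 0.02 m); the arm keeps its last pose, push and grip.
It fails at once if the camera or its stand is knocked (more than 3 N) (contact force between camera_stand and anything else above 3 N).
It fails at once if the camera is turned out of its aim (distance of view_point from where it was at the start of the episode above 0.006 m).
It fails at once if one of the other shafts or things on the bench is moved more than 20 mm (distance of any of steel_shaft, dark_shaft, wrench, chuck_key, ring_gauge, tool_holder, oil_bottle from where it was at the start of the episode above 0.02 m).
It also fails if it takes over 38 s, if anything falls off the work surface, if the arm or the gripper's body presses on something with over 40 N, if the wrist force passes 120 N, or if a joint passes its speed limit or range.

### The arm

A 6-joint arm with a two-finger parallel gripper is mounted at the origin on the work surface. World frame = base frame: x ahead of the robot, y to its left, z up, the work surface at z = 0. Lengths are in m, angles in rad, forces in N, time in s.
With the tool pointing down it reaches from about 0.325 to 0.9 m from the base axis. Payload 6.1 kg.
Tool frame: the origin (TCP) lies between the finger pads; the fingertips stand 17 mm ahead of it and the grasp point (between the pads) lies 2 mm behind it; z points along the fingers, y is the direction in which the jaws open and shut (so a half turn about z gives the same grasp; the last joint's range is limited). The gripper opens to 85 mm and grips with 20 to 120 N. Pads are 22 mm wide; open, the fingers measure 114 mm over their backs; the gripper's body (76 mm by 85 mm) begins 54 mm behind the grasp point. The pads swing forward as they close: fully open they stand 13 mm farther back than shut.
Start: joints at [1.189, 0.22, 1.526, -0, 1.395, -0.126], TCP at [0.158, 0.605, 0.248] pointing down, gripper open.
Joint ranges: [-2.98, 2.98], [-0.91, 2.08], [0.09, 2.57], [-1.24, 4.39], [0.2, 2.65], [-2.68, 2.68]. Speed limits (rad/s): [2.57, 2.57, 3.01, 3.14, 3.14, 3.14].

### API

Orientations are given as a unit quaternion [w, x, y, z].
In Python, from bench import robot gives the robot as it stands. The module is installed in compiled form; this text tells all that it offers.
- The arm moves only by the tool carry_out, never from a script. Its argument "plan" is a list of rows, each an object with "offset": the shift along the tool's x, y, z in units of 40 mm (1.0 is 40 mm), a list of three; "angular": the turn, a rotation vector about the tool's x, y, z in units of 6 degrees (1.0 is 6 degrees), a list of three; "fingers": the closure in counts, from 0 (fully open) to 255 (shut). In form: [{"offset": [tx, ty, tz], "angular": [wx, wy, wz], "fingers": fingers}, ...]. A call has exactly 8 rows; each row is the pose to reach, as a shift and turn from the pose commanded when the call began, along the tool's axes at that moment; what a row does not reach only later rows make up. A row lasts 1/12 s, in which the tool goes at most 41.7 mm and 7.16 degrees, less where a joint would pass 70% of its speed; a pose out of reach is approached as far as the arm can. A call with a gripper value outside its range is refused whole. The fingers move at their own pace and stop on an object; the grip force is fixed at half the most. Time passes only in rows, so rows that repeat a pose let the fingers close, or fill a call up. It gives the time, the measured TCP pose, the force and the opening at its end, in the units of the state.
- robot.get_obs(): the state, without advancing time (a new reading comes with each control period).
- robot.get_image(name): name is "side" or "top" or "wrist"; returns a dict with "img" (400x640x3 uint8, blue, green, red), "range_z" (400x640 float32, m along the optical axis (not along the pixel's ray), 0 where there is no reading), "fovy" (degrees; the focal length in pixels is half the picture's height over the tangent of half this angle, whatever the lens; pixels are square), "cx", "cy" (the principal point, pixels), "R" (3x3) and "t" (3): a world point X has camera coordinates R X + t. Camera axes: x right, y down, z forward; pixel columns grow to the right and rows downward; lengths in m; the calibration is good to about 2 mm. The wrist camera is an equidistant fisheye: a pixel r from the principal point sees the ray r / f radians off the axis. A picture is of the moment at which its call begins.
- robot.close_job(): hands the job in, once; it reports no verdict.
The state is a dict: "time": time; "joint_positions": joint angles; "qd": joint speeds; "effort": joint torques, N m; "eef_pos": TCP position; "tool_rot": TCP orientation; "contact_force": force on the tool from outside, world axes, zero at the start; "moment": the same for the moment, N m; "width": opening from 0.0 (shut) to 1.0 (fully open).
Only numpy, scipy, OpenCV 4.12 (cv2) and the standard library are available. Lean on these libraries where they do the work, as an engineer would, in place of code of your own. Each camera call takes 0.05 s, during which the arm holds its last target.

## Working session

There is one attempt and no reset: what is moved stays moved. The work goes in short steps, Python scripts to look and compute and a tool call to move; the robot and the scene stay as the last step left them, time stands still between calls to the robot, and variables do not carry over. Pictures are saved under pics/ and viewed, and the job is handed in when it is done.

Besides the shell and the picture viewer there is one more tool, called after "Request:" by a JSON object that holds its "op" and its "data". carry_out: Moves the arm, as the interface text tells. Its arguments: {"type":"object","properties":{"plan":{"type":"array"}},"required":["plan"]}

```bash
mkdir -p pics; ls
cat > h.py <<'E'
import numpy as np, cv2
from bench import robot
from scipy.spatial.transform import Rotation as Ro
def snap(n):
    d=robot.get_image(n); d['f']=200/np.tan(np.radians(d['fovy'])/2); return d
def pts(d):
    z=d['range_z']; v,u=np.mgrid[0:400,0:640]
    c=np.stack([(u-d['cx'])/d['f']*z,(v-d['cy'])/d['f']*z,z],-1)
    return (c-d['t'])@d['R']
E
python3 - <<'E'
from h import *
import pickle
print(robot.get_obs())
for n in ['side','top','wrist']:
    d=snap(n); cv2.imwrite(f'pics/{n}0.png',d['img']); pickle.dump(d,open(n+'0.pkl','wb'))
    print(n,d['fovy'],d['cx'],d['cy'],-np.array(d['R']).T@d['t'])
E
```

```text
pics
{'time': 0.0, 'joint_positions': array([ 1.18888781e+00,  2.21264485e-01,  1.52758521e+00,  6.80225889e-06,
        1.39464212e+00, -1.26098704e-01]), 'qd': array([ 0.00069708,  0.00272388,  0.00015691,  0.00288524, -0.00134382,
       -0.00020006]), 'effort': array([-1.26138082e-03, -4.96891308e+01, -3.89393485e+01, -5.39462235e-04,
        1.11661985e-02, -7.00753333e-06]), 'eef_pos': array([0.15793968, 0.60415287, 0.24718912]), 'tool_rot': array([-2.41852964e-04,  1.27556982e-01,  9.91830789e-01, -9.18274252e-04]), 'contact_force': array([ 0.22399984,  0.24525763, -0.09089493]), 'moment': array([ 0.01126766, -0.01042116, -0.00915229]), 'width': 1.0025266927652534}
side 49.34855898101045 309.93997925298993 201.0409776684165 [ 0.31648594 -0.9984297   0.99769929]
top 51.91539497865852 316.2186463610359 196.58057920265293 [0.41843869 0.01295152 1.44455094]
wrist 65.70646984690485 323.13390745525726 199.19266285364617 [0.07770948 0.62503581 0.37352203]
```

View pics/side0.png

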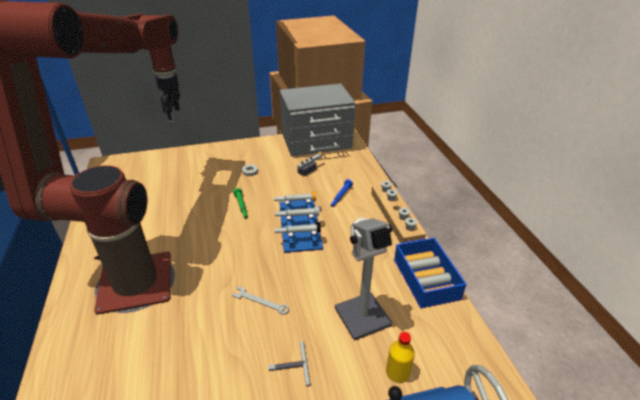

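View pics/top0.png

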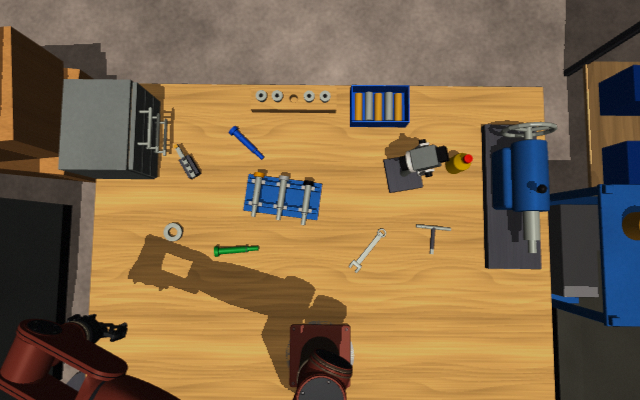

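View pics/wrist0.png

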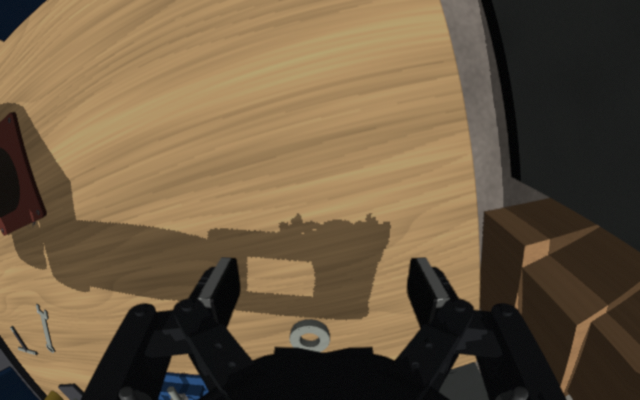

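The top view (image up = +x, left = +y) shows the brass flange on the leftmost shaft at about (260,173). The inspection camera is at about (425,158) and looks left. Next I'll zoom in.

Run:
```python
from h import *
import pickle
T=pickle.load(open('top0.pkl','rb'));S=pickle.load(open('side0.pkl','rb'))
a=cv2.resize(T['img'][130:230,230:390],None,fx=5,fy=5,interpolation=2)[:300*2]
b=cv2.resize(T['img'][130:205,375:485],None,fx=7,fy=7,interpolation=2)
c=cv2.resize(S['img'][200:350,320:440],None,fx=4,fy=4,interpolation=2)
for i,x in enumerate([a,b,c]): cv2.imwrite(f'pics/z{i}.png',x)
P=pts(T)
for u,v in [(260,174),(258,195),(256,215),(284,178),(282,200),(308,184),(305,205),(425,158),(445,155),(405,165),(403,180),(460,163)]: print(u,v,P[v,u].round(3))
```

```text
260 174 [0.609 0.205 0.073]
258 195 [0.539 0.212 0.063]
256 215 [ 0.474  0.227 -0.002]
284 178 [0.596 0.124 0.08 ]
282 200 [0.523 0.131 0.062]
308 184 [0.576 0.043 0.078]
305 205 [0.507 0.053 0.068]
425 158 [ 0.621 -0.281  0.336]
445 155 [ 0.626 -0.33   0.354]
405 165 [ 0.607 -0.233  0.303]
403 180 [ 0.6   -0.287  0.02 ]
460 163 [ 0.646 -0.455  0.112]
```

View pics/z0.png

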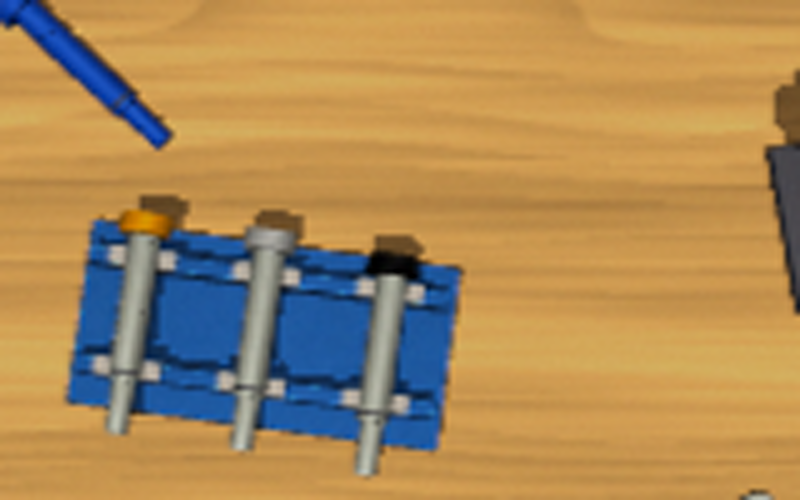

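View pics/z1.png

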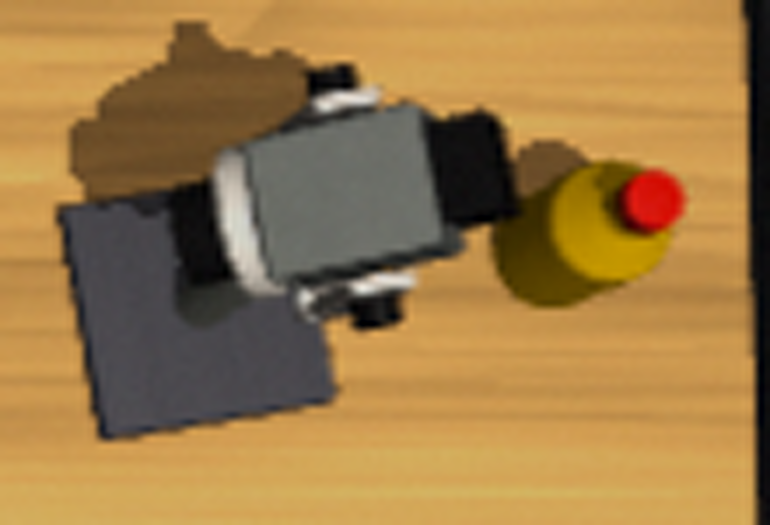

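View pics/z2.png

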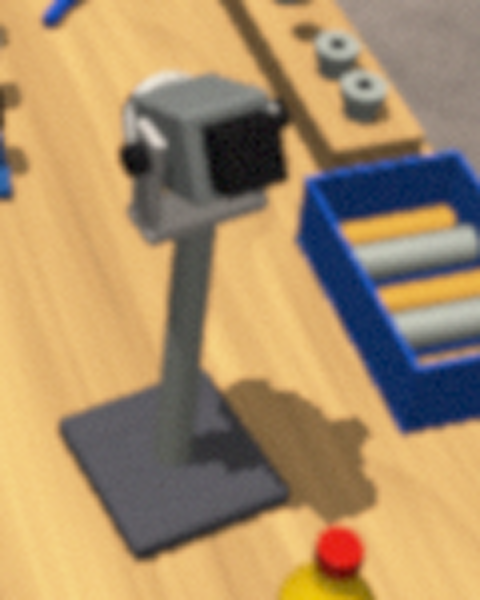

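Zoom: the shafts run nearly along +x and the brass one is the leftmost. The camera's black lens (crop 195,230) points left and slightly down in the image. Now I'll fit both poses from depth.

Run:
```python
from h import *
import pickle
T=pickle.load(open('top0.pkl','rb'));S=pickle.load(open('side0.pkl','rb'))
P=pts(T); im=T['img'].astype(int); hsv=cv2.cvtColor(T['img'],cv2.COLOR_BGR2HSV)
v,u=np.mgrid[0:400,0:640]
def inb(a,b,c,d): return (u>=a)&(u<b)&(v>=c)&(v<d)
# base plate
bp=inb(375,440,150,200)&(abs(P[...,2]-.018)<.008)
co=P[bp]; rect=cv2.minAreaRect((co[:,:2]*1000).astype(np.float32)); print('base',bp.sum(),rect)
# base plate: ray cast by colour
# housing top: grey, high
hs=inb(400,450,135,180)&(P[...,2]>.3)
ht=hs&(hsv[...,1]<45)&(hsv[...,2]>70)&(hsv[...,2]<150)
n,l,st,_=cv2.connectedComponentsWithStats(ht.astype(np.uint8)); print(st)
k=1+st[1:,4].argmax(); m=cv2.erode((l==k).astype(np.uint8),np.ones((3,3)))>0
q=P[m]; c=q.mean(0)
for _ in range(3):
    w=np.linalg.svd(q-q.mean(0))[2][2]; r=(q-q.mean(0))@w; q=q[abs(r)<.006]
w*=np.sign(w[2]); print('topnormal',w,q.mean(0),len(q),'tilt',np.arccos(w[2]),'az',np.degrees(np.arctan2(w[1],w[0])),r.std())
# full housing top outline in-plane
q=P[l==k]; q=q[abs((q-c)@w)<.006]
ex=np.cross(w,[0,0,1]); ex/=np.linalg.norm(ex); ey=np.cross(w,ex)
uv=np.stack([(q-c)@ex,(q-c)@ey],1)*1000
r=cv2.minAreaRect(uv.astype(np.float32)); print(r, c+ex*r[0][0]/1e3+ey*r[0][1]/1e3)
bx=cv2.boxPoints(r)/1e3
for b in bx: print(c+ex*b[0]+ey*b[1])
# cradle shafts
for nm,(a,b) in dict(brass=(245,272),steel=(272,297),dark=(297,320)).items():
    j=inb(a,b,160,225)&(P[...,2]>.058)&(P[...,2]<.085)&(hsv[...,1]<60)
    q=P[j]; print(nm,len(q),q.mean(0),cv2.fitLine(q[:,:2].astype(np.float32),cv2.DIST_HUBER,0,.01,.01).ravel())
br=inb(245,275,160,190)&(hsv[...,1]>170)&(hsv[...,0]>10)&(hsv[...,0]<28)
q=P[br]; print('flange',br.sum(),q.mean(0),q.min(0),q.max(0), u[br].mean(),v[br].mean())
bl=inb(235,330,165,235)&(hsv[...,0]>95)&(hsv[...,0]<125)&(hsv[...,1]>150)&(abs(P[...,2]-.012)<.008)
print('cradle',cv2.minAreaRect((P[bl][:,:2]*1000).astype(np.float32)))
```

```text
base 791 ((625.810302734375, -288.7103271484375), (119.54817962646484, 120.96173858642578), 10.173056602478027)
[[     0      0    640    400 255436]
 [   421    143      1      1      1]
 [   419    144      2      3      3]
 [   407    145     31     27    543]
 [   406    158      1      5      5]
 [   407    164      1      1      1]
 [   440    164      1      2      2]
 [   407    166      2      2      2]
 [   409    169      1      1      1]
 [   424    170      2      2      2]
 [   429    171      3      1      3]
 [   420    179      1      1      1]]
topnormal [0.95574739 0.27466    0.10539834] [ 0.61802451 -0.26795532  0.36618827] 106 tilt 1.4652018640092956 az 16.03344357666759 0.00341621994438045
((-147.4929656982422, -548.7525634765625), (1176.447998046875, 67.95022583007812), 75.00818634033203) [ 0.52606759 -0.14858631  0.8882386 ]
[0.4183084  0.01291413 1.44453637]
[ 0.43465677 -0.0506817   1.46201587]
[ 0.63382679 -0.31008675  0.33194079]
[ 0.61747841 -0.24649092  0.31446131]
brass 250 [0.53964376 0.21831265 0.0673089 ] [ 0.9907794  -0.13548514  0.53964376  0.21831265]
steel 293 [0.53896551 0.13306293 0.06803434] [ 0.9915131  -0.1300068   0.5389655   0.13306293]
dark 261 [0.51851178 0.05029792 0.06821088] [ 0.9926123  -0.12132914  0.5185118   0.05029792]
flange 49 [0.61023061 0.20924576 0.06823944] [ 0.60072308  0.19329674 -0.00251057] [0.62701005 0.23748064 0.08663713] 259.0612244897959 173.9387755102041
cradle ((539.5230712890625, 134.50714111328125), (258.6255798339844, 127.16951751708984), 82.86647033691406)
```

Run:
```python
from h import *
import pickle
T=pickle.load(open('top0.pkl','rb'));S=pickle.load(open('side0.pkl','rb'))
P=pts(T); hsv=cv2.cvtColor(T['img'],cv2.COLOR_BGR2HSV)
v,u=np.mgrid[0:400,0:640]
ok=(T['range_z']>.5)&(P[...,2]>.3)&(P[...,2]<.4)&(u>395)&(u<455)&(v>135)&(v<185)
xs=np.array([np.sin(np.radians(10.17)),-np.cos(np.radians(10.17)),0]); ys=np.array([-xs[1],xs[0],0])
piv=np.array([.6258,-.2887,.310])
q=P[ok]; a=(q-piv)@xs; b=(q-piv)@ys; h=q[:,2]-.31
m=(hsv[ok][:,1]<45)&(hsv[ok][:,2]>70)&(hsv[ok][:,2]<150)&(abs(b)<.026)&(a>-.03)&(a<.03)
print(m.sum(),'median lateral housing',np.median(b[m]), a[m].min(),a[m].max())
from scipy.stats import theilslopes
print(theilslopes(h[m],a[m]))
for lo in np.arange(-.09,.09,.01):
    s=(a>=lo)&(a<lo+.01)&(abs(b)<.02); print(round(lo,2),s.sum(),np.median(h[s]).round(4), np.median(hsv[ok][s][:,2]))
# housing+lens extents laterally
for lo in np.arange(-.09,.06,.02):
    s=(a>=lo)&(a<lo+.02)&(abs(b)<.034); print(round(lo,2),b[s].min().round(4),b[s].max().round(4))
# side view of head
Q=pts(S); q=Q[(S['range_z']>.3)]; a=(q-piv)@xs; b=(q-piv)@ys; h=q[:,2]-.31
near=(abs(a)<.1)&(abs(b)<.06)&(abs(h)<.06); H=cv2.cvtColor(S['img'],cv2.COLOR_BGR2HSV)[S['range_z']>.3]
s=near&(abs(b)<.025)&(h>.015)
print('side',s.sum(),theilslopes(h[s&(abs(a)<.03)],a[s&(abs(a)<.03)]))
```

```text
383 median lateral housing -0.00026677919274164196 -0.029887828776512654 0.018521687927333674
TheilslopesResult(slope=np.float64(0.5146426745912649), intercept=np.float64(0.031029375945773457), low_slope=np.float64(0.4965574969922128), high_slope=np.float64(0.5328170318955328))
-0.09 0 nan nan
-0.08 0 nan nan
-0.07 4 -0.0082 15.0
-0.06 45 0.0046 162.0
-0.05 55 0.0087 171.0
-0.04 63 0.0129 109.0
-0.03 61 0.0184 109.0
-0.02 56 0.0239 109.0
-0.01 62 0.0282 110.5
-0.0 64 0.0334 111.0
0.01 54 0.039 111.0
0.02 55 0.0364 17.0
0.03 69 0.0401 17.0
0.04 39 0.0407 15.0
0.05 16 0.0244 40.5
0.06 3 0.0126 121.0
0.07 0 nan nan
0.08 0 nan nan
  return _methods._mean(a, axis=axis, dtype=dtype,
  ret = ret.dtype.type(ret / rcount)
Traceback (most recent call last):
ValueError: zero-size array to reduction operation minimum which has no identity
```

```bash
cat >> h.py <<'E'
xs=np.array([np.sin(np.radians(10.17)),-np.cos(np.radians(10.17)),0]); tilt=.475
piv=np.array([.6258,-.2887,.310]); look=-xs*np.cos(tilt)-np.array([0,0,np.sin(tilt)])
VP=piv+.15*look; LENS=piv+.07*look
yaw=np.radians(-7.3); sx=np.array([np.cos(yaw),np.sin(yaw),0]); SH=np.array([.5500,.2180,.060])
def frame(s,zt):  # tool x = -s
    x=-s/np.linalg.norm(s); z=zt-(zt@x)*x; z/=np.linalg.norm(z); return np.stack([x,np.cross(z,x),z],1)
def cur():
    o=robot.get_obs(); q=o['tool_rot']; return o['eef_pos'],Ro.from_quat([q[1],q[2],q[3],q[0]]).as_matrix(),o
def to(p,R):
    p0,R0,o=cur(); off=R0.T@(p-p0)/.04; w=Ro.from_matrix(R0.T@R).as_rotvec(degrees=True)/6
    print('t',round(o['time'],2),'offset',off.round(2),'ang',w.round(2)); return off,w
down=np.array([0,0,-1.])
E
python3 - <<'E'
from h import *
print(VP,LENS,look)
to(SH+.004*sx+[0,0,.14],frame(sx,down))
E
```

```text
[ 0.60224672 -0.15740195  0.24139923] [ 0.61480847 -0.22742758  0.27798631] [-0.15702188  0.87532033 -0.45733845]
t 0.15 offset [-12.02  -6.85   1.19] ang [-0.01 -0.   -1.23]
```

Request:
{"op": "carry_out", "data": {"plan": [{"offset": [-0.5, -0.3, 0], "angular": [0, 0, 0], "fingers": 0}, {"offset": [-1.3, -0.75, 0], "angular": [0, 0, -0.2], "fingers": 0}, {"offset": [-2.2, -1.25, 0.1], "angular": [0, 0, -0.4], "fingers": 0}, {"offset": [-3.1, -1.75, 0.2], "angular": [0, 0, -0.5], "fingers": 0}, {"offset": [-4.0, -2.25, 0.3], "angular": [0, 0, -0.6], "fingers": 0}, {"offset": [-4.9, -2.75, 0.4], "angular": [0, 0, -0.7], "fingers": 0}, {"offset": [-5.8, -3.25, 0.5], "angular": [0, 0, -0.8], "fingers": 0}, {"offset": [-6.6, -3.75, 0.5], "angular": [0, 0, -0.9], "fingers": 0}]}}

```text
time: 0.82
eef_pos: [0.3765, 0.3906, 0.2272]
tool_rot: [-0.0, 0.081, 0.997, -0.001]
contact_force: [0.8, 0.7, 0.2]
width: 1.004
```

Run:
```python
from h import *
print(cur()[2]['joint_positions'],cur()[0])
to(SH+.004*sx+[0,0,.14],frame(sx,down))
```

```text
[ 6.58513411e-01  4.06937564e-02  1.76468643e+00 -2.93725889e-04
  1.33766531e+00 -7.50948642e-01] [0.3765165  0.39058606 0.22718833]
t 0.82 offset [-5.07 -3.56  0.68] ang [-0.01 -0.01 -0.32]
```

Request:
{"op": "carry_out", "data": {"plan": [{"offset": [-0.75, -0.5, 0.1], "angular": [0, 0, 0], "fingers": 0}, {"offset": [-1.5, -1.05, 0.2], "angular": [0, 0, -0.1], "fingers": 0}, {"offset": [-2.3, -1.6, 0.3], "angular": [0, 0, -0.2], "fingers": 0}, {"offset": [-3.1, -2.2, 0.4], "angular": [0, 0, -0.2], "fingers": 0}, {"offset": [-3.8, -2.7, 0.5], "angular": [0, 0, -0.3], "fingers": 0}, {"offset": [-4.5, -3.2, 0.6], "angular": [0, 0, -0.3], "fingers": 0}, {"offset": [-4.8, -3.4, 0.6], "angular": [0, 0, -0.3], "fingers": 0}, {"offset": [-4.85, -3.4, 0.6], "angular": [0, 0, -0.3], "fingers": 0}]}}

```text
time: 1.48
eef_pos: [0.5468, 0.2247, 0.2036]
tool_rot: [-0.0, 0.067, 0.998, -0.0]
contact_force: [-0.5, 0.7, 0.5]
width: 0.997
```

Run:
```python
from h import *
print(cur()[2]['joint_positions'],cur()[0])
to(SH+.004*sx+[0,0,.14],frame(sx,down))
d=snap('wrist'); cv2.imwrite('pics/w1.png',d['img']); t=snap('top'); cv2.imwrite('pics/t1.png',cv2.resize(t['img'][120:240,220:400],None,fx=4,fy=4))
# predicted fisheye pixels
def proj(X):
    c=d['R']@X+d['t']; th=np.arctan2(np.hypot(c[0],c[1]),c[2]); a=np.arctan2(c[1],c[0]); f=d['f']
    return (d['cx']+f*th*np.cos(a),d['cy']+f*th*np.sin(a))
for s in [-.086,-.05,0,.05,.064]: print(s,proj(SH+s*sx))
```

```text
[ 2.56906460e-01  1.75812919e-01  1.66348135e+00 -6.82554977e-04
  1.30315183e+00 -1.17972530e+00] [0.54675001 0.22468913 0.20363693]
t 1.48 offset [-0.2  -0.15  0.09] ang [-0.01 -0.01 -0.06]
-0.086 (np.float64(315.59532760316694), np.float64(98.93076651425446))
-0.05 (np.float64(315.99929533974426), np.float64(139.97032809884945))
0 (np.float64(316.6518615428076), np.float64(194.34319833969582))
0.05 (np.float64(317.3514820552042), np.float64(243.2349582784128))
0.064 (np.float64(317.5476187987826), np.float64(255.7390253144801))
```

View pics/w1.png

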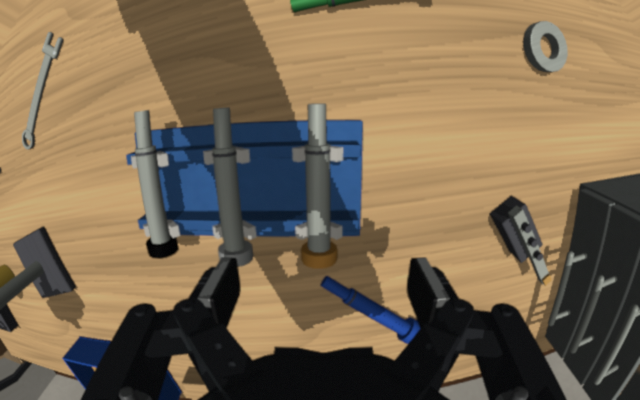

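The wrist view shows the brass shaft at column ~318. Its tail end is at row ~104, the tail/journal step at ~150 and the flange at 245–266. I'll turn these into positions.

Run:
```python
from h import *
d=snap('wrist'); C=-d['R'].T@d['t']; print('cam',C, (C-SH)@sx, 'axis',d['R'][2])
im=d['img']; cv2.imwrite('pics/w1z.png',cv2.resize(im[90:280,270:370],None,fx=3,fy=3,interpolation=2))
def ray(u,v,z):
    x,y=u-d['cx'],v-d['cy']; r=np.hypot(x,y); th=r/d['f']; c=np.array([np.sin(th)*x/r,np.sin(th)*y/r,np.cos(th)]); w=d['R'].T@c
    return C+w*(z-C[2])/w[2]
sy=np.array([-sx[1],sx[0],0])
for u,v,z in [(317,104,.068),(317.5,150,.071),(319,248,.071),(319,247,.078)]:
    X=ray(u,v,z); print(u,v,X.round(4),((X-SH)@sx).round(4),((X-SH)@sy).round(4))
# range based
Z=d['range_z']; v,u=np.mgrid[0:400,0:640]; x,y=u-d['cx'],v-d['cy']; r=np.hypot(x,y)+1e-9; th=r/d['f']; c=np.stack([np.tan(th)*x/r,np.tan(th)*y/r,np.ones_like(r)],-1)*Z[...,None]
P=(c-d['t'])@d['R']
m=(P[...,2]>.062)&(P[...,2]<.075)&(u>295)&(u<345)&(v>155)&(v<240)
q=P[m]; a=(q-SH)@sx; b=(q-SH)@sy; print(m.sum(),np.polyfit(a,b,1), 'ztop',np.percentile(q[:,2],90))
hsv=cv2.cvtColor(im,cv2.COLOR_BGR2HSV)
m=(u>290)&(u<350)&(v>235)&(v<280)&(hsv[...,1]>140)&(hsv[...,0]<20)&(P[...,2]>.065)
q=P[m];print(m.sum(),np.percentile((q-SH)@sx,[5,50,95]))
```

```text
cam [0.46292166 0.23778001 0.33029984] -0.08888586394998182 axis [ 0.31857246 -0.04109192 -0.94700742]
317 104 [0.4674 0.2323 0.068 ] -0.0838 0.0037
317.5 150 [0.506  0.2275 0.071 ] -0.0449 0.0039
319 248 [0.5978 0.2163 0.071 ] 0.0476 0.0044
319 247 [0.5931 0.217  0.078 ] 0.0429 0.0045
1952 [0.00218362 0.00129355] ztop 0.0715263120171784
530 [0.05345066 0.05844588 0.06631778]
```

View pics/w1z.png

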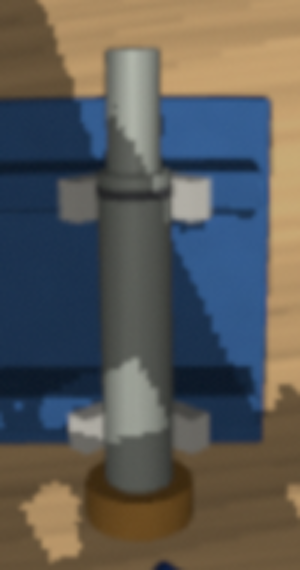

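The step at row ~148 and the flange junction at ~254 put the shaft origin about 2 mm further +x. Laterally it agrees to ~1 mm. Going down.

```bash
sed -i 's/SH=np.array(.*/SH=np.array([.5520,.2190,.060])/' h.py
python3 - <<'E'
from h import *
to(SH+.004*sx+[0,0,-.004],frame(sx,down))
E
```

```text
t 1.63 offset [-0.32 -0.2   3.7 ] ang [ 0.   -0.01 -0.03]
```

Request:
{"op": "carry_out", "data": {"plan": [{"offset": [-0.2, -0.15, 0.3], "angular": [0, 0, 0], "fingers": 0}, {"offset": [-0.32, -0.2, 0.9], "angular": [0, 0, 0], "fingers": 0}, {"offset": [-0.32, -0.2, 1.5], "angular": [0, 0, 0], "fingers": 0}, {"offset": [-0.32, -0.2, 2.0], "angular": [0, 0, 0], "fingers": 0}, {"offset": [-0.32, -0.2, 2.4], "angular": [0, 0, 0], "fingers": 0}, {"offset": [-0.32, -0.2, 2.6], "angular": [0, 0, 0], "fingers": 0}, {"offset": [-0.32, -0.2, 2.7], "angular": [0, 0, 0], "fingers": 0}, {"offset": [-0.32, -0.2, 2.7], "angular": [0, 0, 0], "fingers": 0}]}}

```text
time: 2.3
eef_pos: [0.556, 0.2181, 0.0954]
tool_rot: [-0.001, 0.064, 0.998, -0.0]
contact_force: [-0.2, -0.9, -0.2]
width: 1.001
```

Run:
```python
from h import *
to(SH+.004*sx+[0,0,-.004],frame(sx,down))
cv2.imwrite('pics/w2.png',snap('wrist')['img'])
```

```text
t 2.3 offset [0.   0.01 0.98] ang [-0.01 -0.01 -0.02]
```

View pics/w2.png

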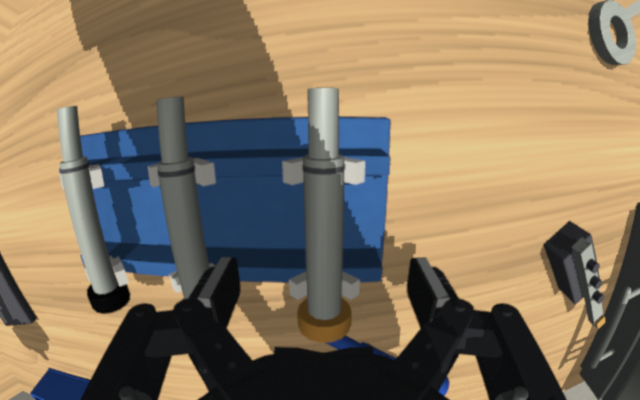

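The shaft sits at column 324, midway between the pads (238 and 412), and the left finger clears the steel shaft. Now I go down and close.

Request:
{"op": "carry_out", "data": {"plan": [{"offset": [0, 0, 0.3], "angular": [0, 0, 0], "fingers": 0}, {"offset": [0, 0, 0.6], "angular": [0, 0, 0], "fingers": 0}, {"offset": [0, 0, 0.85], "angular": [0, 0, 0], "fingers": 0}, {"offset": [0, 0, 0.95], "angular": [0, 0, 0], "fingers": 0}, {"offset": [0, 0, 0.98], "angular": [0, 0, 0], "fingers": 0}, {"offset": [0, 0, 0.98], "angular": [0, 0, 0], "fingers": 120}, {"offset": [0, 0, 0.98], "angular": [0, 0, 0], "fingers": 255}, {"offset": [0, 0, 0.98], "angular": [0, 0, 0], "fingers": 255}]}}

```text
time: 3.02
eef_pos: [0.5573, 0.2178, 0.0576]
tool_rot: [0.0, 0.065, 0.998, 0.0]
contact_force: [-0.3, 0.2, -0.2]
width: 0.6
```

Request:
{"op": "carry_out", "data": {"plan": [{"offset": [0, 0, 0], "angular": [0, 0, 0], "fingers": 255}, {"offset": [0, 0, 0], "angular": [0, 0, 0], "fingers": 255}, {"offset": [0, 0, 0], "angular": [0, 0, 0], "fingers": 255}, {"offset": [0, 0, 0], "angular": [0, 0, 0], "fingers": 255}, {"offset": [0, 0, 0], "angular": [0, 0, 0], "fingers": 255}, {"offset": [0, 0, 0], "angular": [0, 0, 0], "fingers": 255}, {"offset": [0, 0, 0], "angular": [0, 0, 0], "fingers": 255}, {"offset": [0, 0, 0], "angular": [0, 0, 0], "fingers": 255}]}}

```text
time: 3.68
eef_pos: [0.5573, 0.2182, 0.0578]
tool_rot: [0.001, 0.065, 0.998, 0.0]
contact_force: [-0.6, 3.6, 5.3]
width: 0.236
```

Gripped, with the opening at about 20 mm. Lifting.

Request:
{"op": "carry_out", "data": {"plan": [{"offset": [0, 0, -0.2], "angular": [0, 0, 0], "fingers": 255}, {"offset": [0, 0, -0.6], "angular": [0, 0, 0], "fingers": 255}, {"offset": [0, 0, -1.2], "angular": [0, 0, 0], "fingers": 255}, {"offset": [0, 0, -1.9], "angular": [0, 0, 0], "fingers": 255}, {"offset": [0, 0, -2.6], "angular": [0, 0, 0], "fingers": 255}, {"offset": [0, 0, -3.3], "angular": [0, 0, 0], "fingers": 255}, {"offset": [0, 0, -3.8], "angular": [0, 0, 0], "fingers": 255}, {"offset": [0, 0, -4.0], "angular": [0, 0, 0], "fingers": 255}]}}

```text
time: 4.35
eef_pos: [0.5577, 0.2173, 0.2201]
tool_rot: [0.002, 0.065, 0.998, 0.0]
contact_force: [1.1, 0.7, -2.9]
width: 0.237
```

Run:
```python
from h import *
p,R,o=cur(); print(p,o['joint_positions'],o['contact_force'],o['moment'])
d=snap('wrist');cv2.imwrite('pics/w3.png',d['img'])
d=snap('side');cv2.imwrite('pics/s3.png',d['img'])
s=-look
G=VP+look*.064-look*.004   # grasped point on shaft (x=+4mm)
Rf=frame(s,down); print(Rf)
# tcp is 4mm beyond shaft axis along z at grasp? observed .0578 vs .060 -> 2mm
tcp=G+Rf[:,2]*.002
print('final tcp',tcp); to(tcp,Rf)
# standoff 130mm back along look
to(tcp+.13*look+[0,0,.06],Rf)
```

```text
[0.55774332 0.21733837 0.22008593] [ 2.40354361e-01  1.76612074e-01  1.63077026e+00 -9.04110866e-04
  1.33115155e+00 -1.19975265e+00] [ 1.08389584  0.68925556 -2.87918983] [ 0.06923455 -0.05224454 -0.01890053]
[[-1.57021876e-01  9.84288194e-01  8.07519718e-02]
 [ 8.75320327e-01  1.76569392e-01 -4.50152834e-01]
 [-4.57338447e-01 -1.38777878e-17 -8.89292722e-01]]
final tcp [ 0.59298691 -0.10578304  0.21218034]
t 4.45 offset [-1.94 -7.89  0.15] ang [ 2.87 -3.9  11.82]
t 4.45 offset [-1.06 -5.14  0.14] ang [ 2.87 -3.9  11.82]
```

View pics/w3.png

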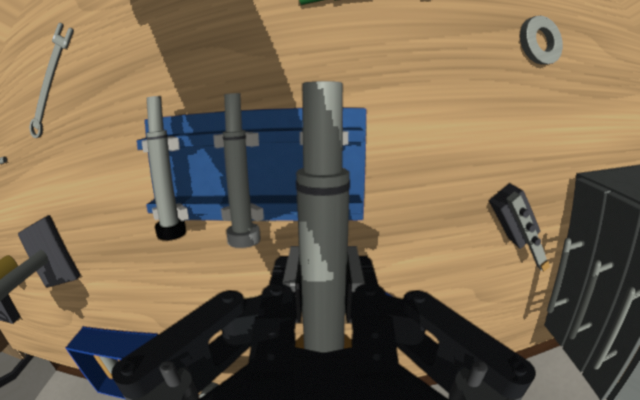

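View pics/s3.png

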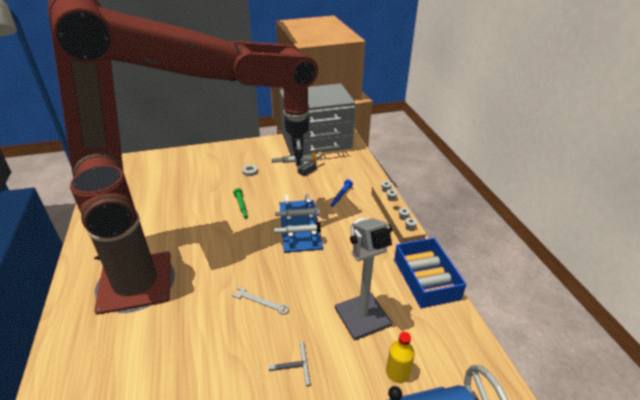

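Lift succeeded: the wrist view shows the shaft held at columns 300–348, and the other two still sit in the cradle. Next is the turn to a standoff behind the viewing point.

Request:
{"op": "carry_out", "data": {"plan": [{"offset": [-0.1, -0.3, 0], "angular": [0.1, -0.2, 0.5], "fingers": 255}, {"offset": [-0.2, -0.7, 0], "angular": [0.3, -0.5, 1.4], "fingers": 255}, {"offset": [-0.3, -1.2, 0], "angular": [0.55, -0.8, 2.3], "fingers": 255}, {"offset": [-0.4, -1.7, 0], "angular": [0.8, -1.1, 3.2], "fingers": 255}, {"offset": [-0.5, -2.2, 0], "angular": [1.0, -1.4, 4.1], "fingers": 255}, {"offset": [-0.6, -2.7, 0], "angular": [1.2, -1.7, 5.0], "fingers": 255}, {"offset": [-0.7, -3.1, 0], "angular": [1.4, -1.9, 5.8], "fingers": 255}, {"offset": [-0.7, -3.4, 0], "angular": [1.5, -2.1, 6.3], "fingers": 255}]}}

```text
time: 5.12
eef_pos: [0.5654, 0.0776, 0.2137]
tool_rot: [0.101, 0.385, 0.913, -0.086]
contact_force: [-0.8, 0.2, -4.3]
width: 0.24
```

```bash
cat >> h.py <<'E'
def final():
    G=VP+look*.060; Rf=frame(-look,down); return G+Rf[:,2]*.002,Rf
E
python3 - <<'E'
from h import *
p,R,o=cur(); print(p,o['joint_positions'],o['width'])
t,Rf=final(); to(t+.13*look+[0,0,.06],Rf)
E
```

```text
[0.56538462 0.07756265 0.21366156] [ 0.13631068  0.07774954  1.77354934 -0.26779111  1.21451137 -0.55204201] 0.24036063977747515
t 5.12 offset [-1.31 -1.07  0.45] ang [ 1.31 -1.83  5.49]
```

Request:
{"op": "carry_out", "data": {"plan": [{"offset": [-0.2, -0.2, 0.1], "angular": [0.2, -0.2, 0.8], "fingers": 255}, {"offset": [-0.4, -0.35, 0.1], "angular": [0.4, -0.5, 1.6], "fingers": 255}, {"offset": [-0.6, -0.5, 0.2], "angular": [0.6, -0.8, 2.5], "fingers": 255}, {"offset": [-0.8, -0.7, 0.3], "angular": [0.8, -1.1, 3.4], "fingers": 255}, {"offset": [-1.0, -0.85, 0.35], "angular": [1.0, -1.4, 4.2], "fingers": 255}, {"offset": [-1.2, -1.0, 0.4], "angular": [1.2, -1.65, 4.9], "fingers": 255}, {"offset": [-1.25, -1.0, 0.45], "angular": [1.25, -1.75, 5.2], "fingers": 255}, {"offset": [-1.25, -1.0, 0.45], "angular": [1.25, -1.75, 5.2], "fingers": 255}]}}

```text
time: 5.78
eef_pos: [0.573, 0.0128, 0.2113]
tool_rot: [0.176, 0.611, 0.757, -0.148]
contact_force: [-0.5, 0.2, -3.8]
width: 0.238
```

Run:
```python
from h import *
p,R,o=cur(); print(p,o['joint_positions'],o['width'])
t,Rf=final(); to(t+.13*look+[0,0,.06],Rf); to(t,Rf)
for n in ['side','top','wrist']: cv2.imwrite(f'pics/{n}4.png',snap(n)['img'])
d=snap('side'); cv2.imwrite('pics/s4z.png',cv2.resize(d['img'][130:290,270:420],None,fx=4,fy=3.75))
```

```text
[0.57295279 0.01277074 0.21134383] [ 0.13272428  0.14285277  1.75159538 -0.48978519  1.25617159  0.07622921] 0.2384331441780009
t 5.78 offset [-0.12 -0.03  0.02] ang [ 0.06 -0.1   0.32]
t 5.78 offset [-2.69 -0.13  1.33] ang [ 0.06 -0.1   0.32]
```

View pics/side4.png

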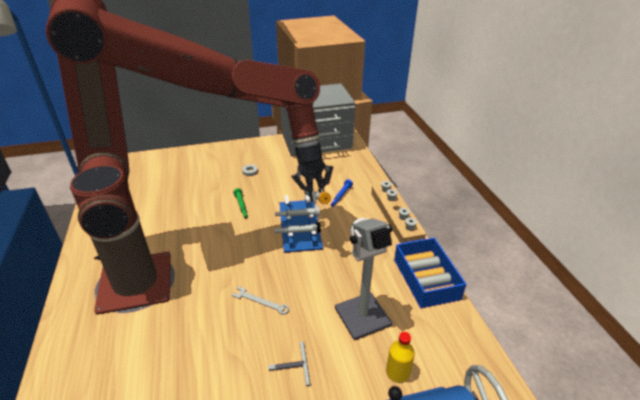

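View pics/top4.png

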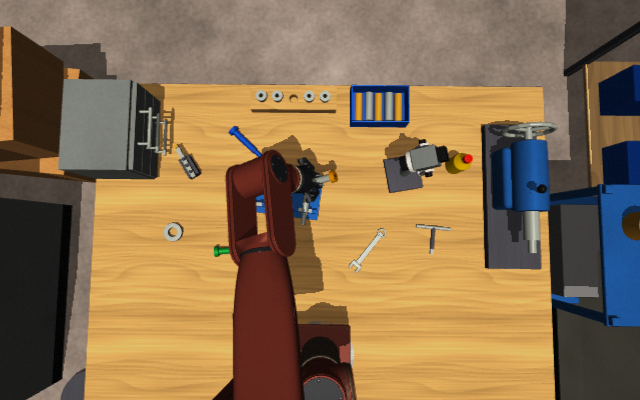

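View pics/wrist4.png

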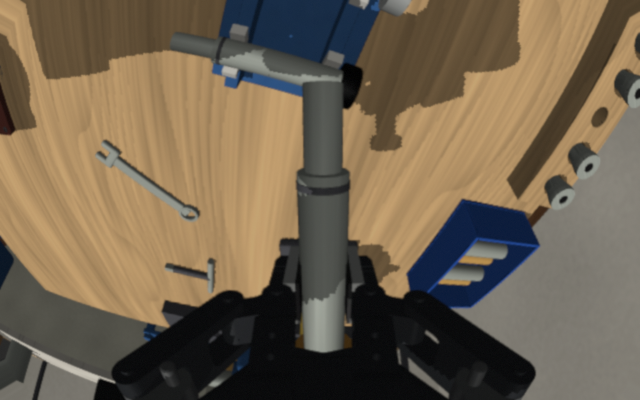

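At the standoff, the flange (top view ~(330,176)) points towards the lens (~(400,165)), and the shaft hasn't shifted in the grip. I'll approach most of the way.

Request:
{"op": "carry_out", "data": {"plan": [{"offset": [-0.2, 0, 0.1], "angular": [0, 0, 0.1], "fingers": 255}, {"offset": [-0.5, 0, 0.25], "angular": [0, -0.05, 0.2], "fingers": 255}, {"offset": [-0.9, -0.05, 0.45], "angular": [0.05, -0.1, 0.3], "fingers": 255}, {"offset": [-1.3, -0.1, 0.65], "angular": [0.05, -0.1, 0.3], "fingers": 255}, {"offset": [-1.7, -0.1, 0.85], "angular": [0.05, -0.1, 0.3], "fingers": 255}, {"offset": [-2.0, -0.1, 1.0], "angular": [0.05, -0.1, 0.3], "fingers": 255}, {"offset": [-2.2, -0.1, 1.1], "angular": [0.05, -0.1, 0.3], "fingers": 255}, {"offset": [-2.2, -0.1, 1.1], "angular": [0.05, -0.1, 0.3], "fingers": 255}]}}

```text
time: 6.65
eef_pos: [0.5916, -0.0861, 0.2157]
tool_rot: [0.183, 0.623, 0.745, -0.149]
contact_force: [0.1, 0.4, -4.5]
width: 0.24
```

Run:
```python
from h import *
p,R,o=cur(); print(p,o['width'],o['contact_force'])
t,Rf=final(); to(t,Rf)
d=snap('top'); s=snap('side'); w=snap('wrist')
cv2.imwrite('pics/t5.png',cv2.resize(d['img'][120:210,300:480],None,fx=4,fy=4)); cv2.imwrite('pics/s5.png',cv2.resize(s['img'][160:290,290:430],None,fx=4,fy=4));cv2.imwrite('pics/w5.png',w['img'])
# brass in top & side
def brass(d,box):
    h=cv2.cvtColor(d['img'],cv2.COLOR_BGR2HSV); m=np.zeros((400,640),bool); a,b,c,e=box
    m[c:e,a:b]=((h[...,1]>160)&(h[...,0]>8)&(h[...,0]<24))[c:e,a:b]
    P=pts(d); ok=m&(P[...,2]>.15)&(P[...,2]<.33); return P[ok],ok
F=p-R[:,2]*.002-R[:,0]*.06; print('flange face expected',F,'mid',F+R[:,0]*.007)
for n,dd,b in (('top',d,(320,400,150,200)),('side',s,(300,370,170,260))):
    q,ok=brass(dd,b); v,u=np.nonzero(ok); print(n,len(q),np.median(q,0),q.mean(0),u.min(),u.max(),v.min(),v.max())
    for X in (F,F+R[:,0]*.014): c=dd['R']@X+dd['t']; print('  proj',dd['f']*c[:2]/c[2]+[dd['cx'],dd['cy']])
```

```text
[ 0.59161414 -0.08611895  0.21572968] 0.24006932392023733 [ 0.1080435   0.37456986 -4.48517307]
t 6.65 offset [-0.39 -0.05  0.3 ] ang [ 0.06  0.01 -0.01]
flange face expected [ 0.60077645 -0.13771125  0.24502622] mid [ 0.59968715 -0.13158707  0.24181562]
top 92 [ 0.59752235 -0.13121439  0.25306197] [ 0.5976418  -0.13160474  0.25090245] 362 371 165 176
  proj [368.34855766 169.8352241 ]
  proj [363.94065726 170.84998458]
side 130 [ 0.59820436 -0.136137    0.24580549] [ 0.59843643 -0.13540566  0.24520588] 334 346 210 223
  proj [340.69648915 217.2008396 ]
  proj [338.56046035 216.34521762]
```

View pics/t5.png

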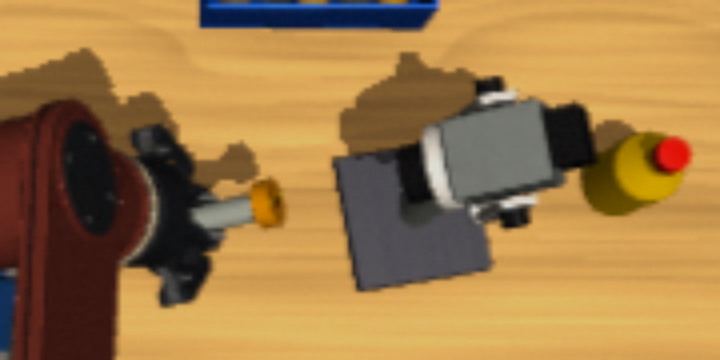

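View pics/s5.png

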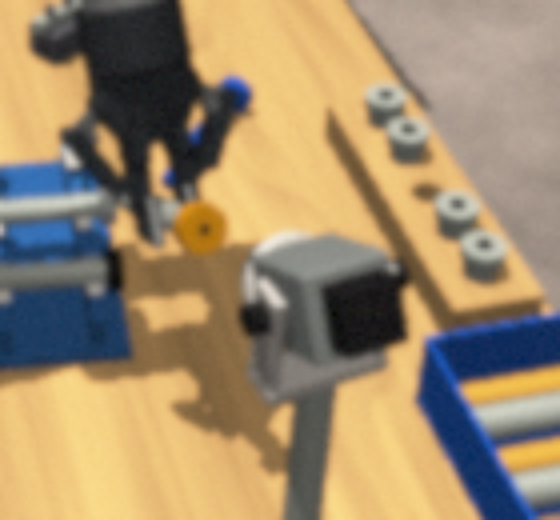

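The flange's centre hole in the side view is at (340.8,217.3) and I predicted (340.7,217.2), so the grip offset is good. Last small move, then settle.

Request:
{"op": "carry_out", "data": {"plan": [{"offset": [-0.08, 0, 0.06], "angular": [0, 0, 0], "fingers": 255}, {"offset": [-0.18, -0.03, 0.15], "angular": [0.05, 0, 0], "fingers": 255}, {"offset": [-0.28, -0.05, 0.22], "angular": [0.05, 0, 0], "fingers": 255}, {"offset": [-0.36, -0.05, 0.27], "angular": [0.05, 0, 0], "fingers": 255}, {"offset": [-0.39, -0.05, 0.29], "angular": [0.05, 0, 0], "fingers": 255}, {"offset": [-0.39, -0.05, 0.29], "angular": [0.05, 0, 0], "fingers": 255}, {"offset": [-0.39, -0.05, 0.29], "angular": [0.05, 0, 0], "fingers": 255}, {"offset": [-0.39, -0.05, 0.29], "angular": [0.05, 0, 0], "fingers": 255}]}}

```text
time: 7.47
eef_pos: [0.5931, -0.103, 0.2123]
tool_rot: [0.181, 0.623, 0.746, -0.15]
contact_force: [0.8, -0.0, -4.7]
width: 0.238
```

Run:
```python
from h import *
p,R,o=cur(); print(p,o['width'],o['contact_force'],abs(o['qd']).max())
t,Rf=final(); to(t,Rf)
d=snap('top'); s=snap('side'); w=snap('wrist')
cv2.imwrite('pics/t6.png',cv2.resize(d['img'][120:210,300:480],None,fx=4,fy=4)); cv2.imwrite('pics/s6.png',cv2.resize(s['img'][160:290,290:430],None,fx=4,fy=4));cv2.imwrite('pics/w6.png',w['img'])
F=p-R[:,2]*.002-R[:,0]*.06; print('face',F,'VP',VP,'err',F-VP, 'ang',np.arccos(-R[:,0]@-look))
for dd in (d,s):
    c=dd['R']@VP+dd['t']; print('  VP proj',dd['f']*c[:2]/c[2]+[dd['cx'],dd['cy']])
    h=cv2.cvtColor(dd['img'],cv2.COLOR_BGR2HSV); m=((h[...,1]>160)&(h[...,0]>8)&(h[...,0]<24)); P=pts(dd); ok=m&(P[...,2]>.17)&(P[...,2]<.3); v,u=np.nonzero(ok); print(u.mean(),v.mean(),u.min(),u.max(),v.min(),v.max())
# stand after
P=pts(d);
# line of lens ring: white ring pixels from top and side
hs=cv2.cvtColor(s['img'],cv2.COLOR_BGR2HSV)
```

```text
[ 0.59307172 -0.10297279  0.21231753] 0.2379436754251978 [ 0.78287756 -0.03838031 -4.74769315] 0.003773517876196054
t 7.47 offset [-0.06 -0.01  0.03] ang [0.02 0.01 0.01]
face [ 0.60238423 -0.15456109  0.24157372] VP [ 0.60224672 -0.15740195  0.24139923] err [0.00013752 0.00284086 0.00017449] ang 0.0012492944546498878
  VP proj [374.85831371 169.58733487]
371.7608695652174 172.18478260869566 337 376 164 357
  VP proj [343.29393746 222.74471244]
333.18055555555554 221.63194444444446 120 348 205 228
```

View pics/t6.png

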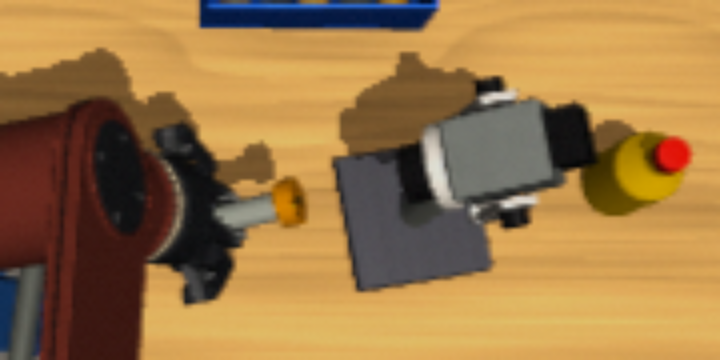

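View pics/s6.png

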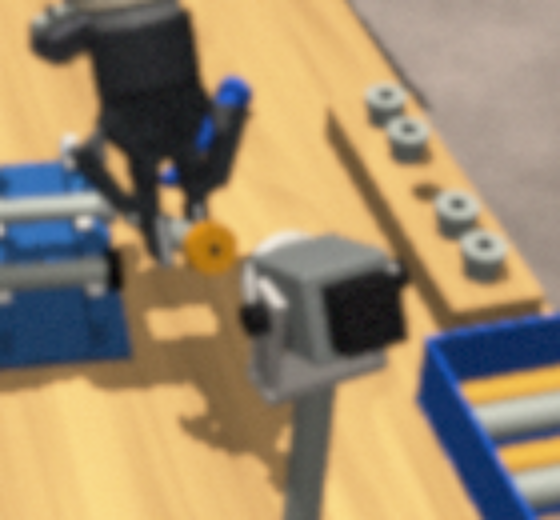

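View pics/w6.png

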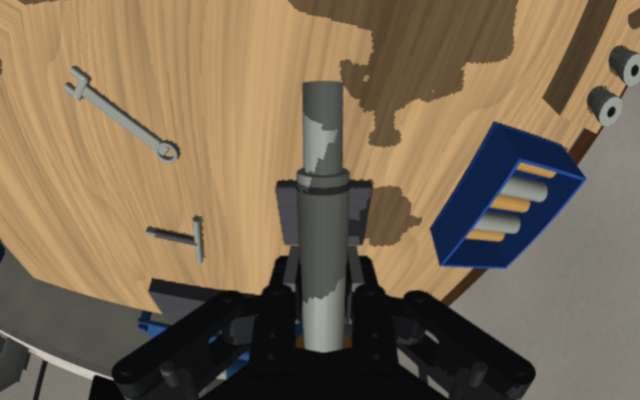

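The face is 2.8 mm short along the line of sight and the angle error is ~0.001 rad. The camera, its stand and the wrench, chuck key and other shafts look unmoved. One small trim.

Request:
{"op": "carry_out", "data": {"plan": [{"offset": [-0.03, 0, 0.01], "angular": [0, 0, 0], "fingers": 255}, {"offset": [-0.06, 0, 0.03], "angular": [0, 0, 0], "fingers": 255}, {"offset": [-0.06, 0, 0.03], "angular": [0, 0, 0], "fingers": 255}, {"offset": [-0.06, 0, 0.03], "angular": [0, 0, 0], "fingers": 255}, {"offset": [-0.06, 0, 0.03], "angular": [0, 0, 0], "fingers": 255}, {"offset": [-0.06, 0, 0.03], "angular": [0, 0, 0], "fingers": 255}, {"offset": [-0.06, 0, 0.03], "angular": [0, 0, 0], "fingers": 255}, {"offset": [-0.06, 0, 0.03], "angular": [0, 0, 0], "fingers": 255}]}}

```text
time: 8.28
eef_pos: [0.5935, -0.1057, 0.2123]
tool_rot: [0.181, 0.623, 0.746, -0.151]
contact_force: [-0.2, -0.2, -4.4]
width: 0.235
```

Run:
```python
from h import *
p,R,o=cur(); F=p-R[:,2]*.002-R[:,0]*.06; print('err',F-VP,abs(o['qd']).max(),o['width'],o['time'])
# independent: hole in side view
d=snap('side'); c=d['R']@VP+d['t']; print('VP px',d['f']*c[:2]/c[2]+[d['cx'],d['cy']]); 
h=cv2.cvtColor(d['img'],cv2.COLOR_BGR2HSV); P=pts(d); m=(h[...,1]>160)&(h[...,0]>8)&(h[...,0]<24)&(abs(P-VP).max(-1)<.04); v,u=np.nonzero(m); print(u.mean(),v.mean(),np.median(P[m],0))
print(robot.close_job())
```

```text
err [0.00060025 0.00015134 0.00015557] 0.002531811909719608 0.2345354285843539 8.2833
VP px [343.29393746 222.74471244]
342.56934306569343 222.54744525547446 [ 0.60044128 -0.15736142  0.24166827]
the job is handed in; nothing more can be done
None
```

I took the brass-flanged shaft out of the cradle and handed the job in at about 8.3 s. The gripper alone holds it in front of the inspection camera, flange towards the lens. The hand-in reports no verdict.

- **Position:** by the arm's own reading, the flange face is under 1 mm from the point 80 mm in front of the lens. The side camera agrees to about 2 mm by depth and about 1 pixel.
- **Alignment:** the angle to the line of sight was about 0.001 rad, measured just before a final 3 mm trim that did not turn the tool. Both checks depend on my estimate of the camera's pose (tilt 0.475 rad, looking direction from its base plate), which I measured once at the start.
- **Stillness and grip:** joint speeds were below 0.003 rad/s, and the shaft showed no slip in the wrist pictures.
- **Other things on the bench:** the camera, its stand, the other two shafts, the wrench, the chuck key and the oil bottle looked unmoved in the last pictures. I judged this by eye and did not measure it. The ring gauge and tool holder were out of the last close-ups.

No check failed. Before lifting, eyeballed wrist-camera edge readings put the shaft up to 4 mm to the side, against about 1 mm from its depth reading. I went with the depth reading, and the grip came out centred.

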